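# Snap the cover onto the soap mould

### The arm

A 6-joint arm with a two-finger parallel gripper is mounted at the origin on the work surface. World frame = base frame: x ahead of the robot, y to its left, z up, the work surface at z = 0. Lengths are in m, angles in rad, forces in N, time in s.
With the tool pointing down it reaches from about 0.3 to 0.775 m from the base axis. Payload 14.6 kg.
Tool frame: the origin (TCP) lies at the very end of the fingers, on their centre line; the grasp point (between the pads) lies 19 mm behind it; z points along the fingers, y is the line along which they close (so a half turn about z gives the same grasp; the last joint's range is limited). The gripper opens to 94 mm and grips with 3 to 60 N. Pads are 16 mm wide; open, the fingers measure 119 mm over their backs; the gripper's body (75 mm by 177 mm) begins 78 mm behind the grasp point.
Start: joints at [1.139, 0.3, 1.521, -0, 1.321, -0.067], TCP at [0.196, 0.514, 0.166] pointing down, gripper open.
Joint ranges: [-3.03, 3.03], [-0.79, 2.21], [0.23, 2.52], [-1.04, 4.18], [0, 3.07], [-2.55, 2.55]. Speed limits (rad/s): [2.22, 2.22, 2.57, 3.14, 3.14, 3.14].

### API

Orientations are given as [roll, pitch, yaw] about the fixed x, y, z axes, in that order (R = Rz(yaw) Ry(pitch) Rx(roll)).
In Python, from station import ctrl gives the robot as it stands.
- The arm moves only by the tool carry_out, never from a script. Its argument "motion" is text: rows parted by semicolons, each of 7 numbers parted by spaces: the shift along the world's x, y, z in m, then the turn, a rotation vector about the world's x, y, z in degrees, then the closure in counts, from 0 (fully open) to 255 (shut). In form: dx dy dz wx wy wz hand; .... A call has 1 to 20 rows; each row shifts and turns the commanded pose from where the row before left it; what a row does not reach is not made up. A row lasts 1/12 s, in which the tool goes at most 41.7 mm and 7.16 degrees, less where a joint would pass 70% of its speed; a pose out of reach is approached as far as the arm can. A call is refused whole if a number of a shift passes 0.0417 or a number of a turn 7.16, either way. A call with a gripper value outside its range is refused whole. The fingers move at their own pace and stop on an object; "grip_force" is the grip in N (left out, the last holds). Time passes only in rows, so rows that do not move let the fingers close. It gives the time, the measured TCP pose, the force, the opening and the grip force at its end, in the units of the state.
- ctrl.get_obs(): the state, without advancing time (a new reading comes with each control period).
- ctrl.camera(name): name is "scene" or "top" or "wrist"; returns a dict with "pixels" (384x512x3 uint8, red, green, blue), "range_z" (384x512 float32, m along the optical axis (not along the pixel's ray), 0 where there is no reading), "K" (3x3 intrinsics, pixels), "dist" ([k1, k2, p1, p2, k3] as OpenCV has them; the pictures are not rectified), "position" and "attitude" of the camera in the world. Camera axes: x right, y up, looking along -z (the intrinsics and any distortion apply to the point x, -y, -z); pixel columns grow to the right and rows downward; lengths in m; the calibration is good to about 2 mm. A picture is of the moment at which its call begins.
- ctrl.hand_in(): hands the job in; it is judged then, once.
The state is a dict: "time_s": time; "qpos": joint angles; "joint_vel": joint speeds; "tau": joint torques, N m; "ee_pos": TCP position; "eef_rot": TCP orientation; "force": force on the tool from outside, world axes, zero at the start; "moment": the same for the moment, N m; "grip_width": finger opening in m; "grip_force": force on a finger pad.
Only numpy, scipy, OpenCV 4.12 (cv2) and the standard library are available. Lean on these libraries where they do the work, as an engineer would, in place of code of your own. Each camera call takes 0.05 s, during which the arm holds its last target. There are 200 camera calls.

### The job

Close the soap mould: lay its cover on the mould between the two spring clips, the right way round so that the cover's notch fits over the orange key, and let go of it. Then press the cover down until it is fully home on the mould and both clips have snapped back over its ends. Leave the bottles and the beaker where they stand, and take the hand away.

Things in the scene. Friction and masses are not known exactly. Their poses are not given: they have to be found in the camera images.
- mould: Blue open soap mould, 80 (own x) by 150 (own y) mm, on a wooden plank 110 x 225 x 15 mm fixed to the table. Origin: centre of the plank's underside, at table height; x across, towards the side with the orange key; y along; z up. The flat rim that carries the closed cover is 55 mm above the table. A steel spring clip stands at each end (+y and -y).
- key (a point): Orange key at the middle of the mould's +x side: upright rib 16 mm wide along the mould's y, from 31 to 46 mm from the mould's centre in x. It stands 20 mm proud of the rim (top 75 mm above the table). This point: the rib's centre at rim height, 38.5 mm from the mould's centre.
- cover: Blue plate 80 (own x) x 150 (own y) x 14 mm, about 160 g, lying on the table. Origin: centre of its underside; z up; x towards the notched side. Its +y and -y ends are chamfered above and below: 138 mm long at the underside, 150 mm at 9 mm up. Closed: origin 55 mm above the mould's origin, axes parallel. Laid loose on the clips it rests about 12 mm higher, with the key in the notch.
- cover_notch (a point): Notch marked in orange at the middle of the cover's +x side: 20 mm wide along y, 12 mm deep (28 to 40 mm from the cover's centre), through the full thickness. This point, at the underside and 38.5 mm from the cover's centre, meets key when the cover is closed.
- cover_handle (a point): Centre of the top face of the white bar handle on the cover: 16 mm thick along the cover's x, 70 mm long along its y, 33 mm tall above the plate; this point is 47 mm above the cover's underside. Pressing here with roughly 10 to 20 N snaps the loose cover home.
- clip_left (a joint): Clip at the mould's +y end: steel leaf hinged 18 mm above the table, below the bead, at its top a bead 10 mm thick and 40 mm long, centre 70 mm above the table. Rad: 0 at rest, grows bent outwards (about 0.08 as the cover's widest part passes, 0.02 with the cover home). Free gap between the two beads 142 mm. Stiffness 1.7 Nm/rad, preload 0.12 Nm.
- clip_right (a joint): The same clip at the mould's -y end.
- brown_bottle: Small amber bottle with white cap, 40 mm across, 85 mm high; origin at the centre of its base. To be left alone.
- green_bottle: Green bottle with white cap, 44 mm across, 100 mm high; origin at the centre of its base. To be left alone.
- beaker: Red open plastic beaker, 60 mm across, 70 mm high; origin at the centre of its base. To be left alone.
Things that resemble listed ones, but are neither listed nor needed, are in the scene too. Leave any pink look-alike of the cover alone. Leave any green look-alike of the mould alone.

How it is judged:
By the outcome, as a careful person would: the job done as asked, in the order asked, and still so for the second after the job is handed in, with the robot touching nothing.
It also fails if it takes over 45 s, if anything falls off the work surface, if the arm or the gripper's body presses on something with over 40 N, if the wrist force passes 120 N, or if a joint passes its speed limit or range.

## Working session

There is one attempt and no reset: what is moved stays moved. The work goes in short steps, Python scripts to look and compute and a tool call to move; the robot and the scene stay as the last step left them, time stands still between calls to the robot, and variables do not carry over. Pictures are saved under pics/ and viewed, at most 10 in all, crops included, and the job is handed in when it is done.

Besides the shell and the picture viewer there is one more tool, called after "Call:" as name(argument=value, ...), one argument or row to a line, values as JSON. carry_out: Moves the arm, as the interface text tells. Its arguments: {"type":"object","properties":{"motion":{"type":"string"},"grip_force":{"type":"number"}},"required":["motion"]}

```bash
mkdir -p pics; ls
cat > h.py <<'E'
import numpy as np, cv2
from station import ctrl
def cam(n):
    c=ctrl.camera(n); c['K']=np.array(c['K']); return c
def R(c):
    a=np.array(c['attitude'],float)
    if a.shape==(3,3): return a
    from scipy.spatial.transform import Rotation as Ro
    return Ro.from_euler('xyz',a).as_matrix() if a.size==3 else Ro.from_quat(a).as_matrix()
def rays(c,uv):
    p=cv2.undistortPoints(np.array(uv,float).reshape(-1,1,2),c['K'],np.array(c['dist'],float)).reshape(-1,2)
    d=np.c_[p[:,0],-p[:,1],-np.ones(len(p))]
    return d@R(c).T
def onz(c,uv,z):
    d=rays(c,uv); o=np.array(c['position']); return o+d*((z-o[2])/d[:,2])[:,None]
def depth(c,uv):
    uv=np.array(uv,int).reshape(-1,2); d=rays(c,uv)
    return np.array(c['position'])+d*c['range_z'][uv[:,1],uv[:,0]][:,None]
def save(c,n): cv2.imwrite(n,c['pixels'][:,:,::-1])
E
python3 - <<'E'
from h import *
for n in ('scene','top'):
    c=cam(n); save(c,f'pics/{n}0.png'); print(n,c['position'],c['attitude'],c['K'].tolist(),c['dist'])
print(ctrl.get_obs())
E
```

```text
pics
scene [1.35179738 0.07845912 0.69717825] [ 9.49026283e-01 -1.49211391e-03  1.67522692e+00] [[446.8081593857684, 0.0, 255.28748189144312], [0.0, 446.8081593857684, 199.97486987901686], [0.0, 0.0, 1.0]] [-0.0737518  0.         0.         0.         0.       ]
top [0.40994935 0.00162795 1.23663052] [ 0.09409234  0.00820889 -1.56848818] [[496.4009531524973, 0.0, 260.2796812602944], [0.0, 496.4009531524973, 193.07582978464842], [0.0, 0.0, 1.0]] [-0.21303063  0.          0.          0.          0.        ]
{'time_s': 0.1, 'qpos': array([ 1.13943083e+00,  3.00438892e-01,  1.52148133e+00, -4.49701491e-05,
        1.32070318e+00, -6.66096208e-02]), 'joint_vel': array([ 0.00053106, -0.00106827, -0.00297541,  0.00063553,  0.00010455,
       -0.00099219]), 'tau': array([ 2.20018235e-03, -5.32640290e+01, -3.53287268e+01,  7.10348622e-02,
        2.34081689e-02, -7.52117899e-05]), 'ee_pos': array([0.19610697, 0.51356918, 0.16594622]), 'eef_rot': array([-3.14056130e+00, -2.51437260e-05,  2.77684792e+00]), 'force': array([-0.00108846,  0.62409038, -0.12168698]), 'moment': array([-0.00312594,  0.01248642, -0.05235155]), 'grip_force': 0.0, 'grip_width': 0.09407165338080727}
```

View pics/top0.png

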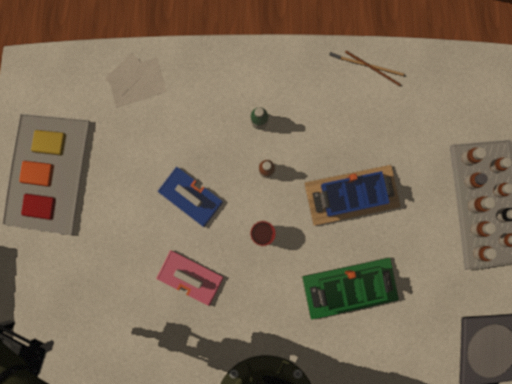

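View pics/scene0.png

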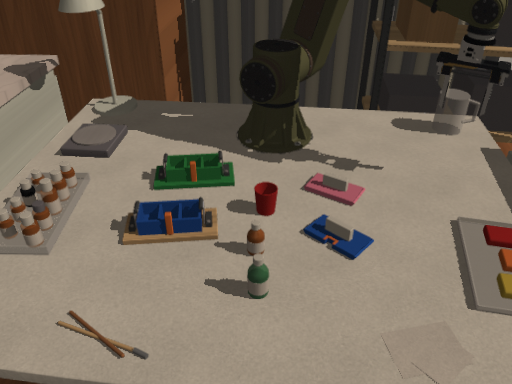

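The top view shows two candidates for each part. For the cover, they are the blue plate at (191,196), notch at (196,186), and the pink one at (190,278). For the mould, they are the blue one on wood at (352,194), key at (352,178), and the green one at (350,288). The blue ones fit the description, so I'll confirm them in an enlarged crop and measure.

```bash
cat >> h.py <<'E'
def mask(c,lo,hi,roi=None):
    m=cv2.inRange(cv2.cvtColor(c['pixels'],cv2.COLOR_RGB2HSV),lo,hi)
    if roi:
        k=np.zeros_like(m); x0,y0,x1,y1=roi; k[y0:y1,x0:x1]=255; m&=k
    return m
def pix(m): 
    y,x=np.nonzero(m); return np.c_[x,y].astype(float)
E
python3 - <<'E'
from h import *
c=cam('top')
cv2.imwrite('pics/crop1.png',cv2.resize(c['pixels'][150:240,145:405,::-1],None,fx=3,fy=3,interpolation=cv2.INTER_CUBIC))
def rect(p): return cv2.minAreaRect((p[:,:2]*1000).astype(np.float32))
blue=((105,100,40),(125,255,255)); org=((5,150,100),(16,255,255))
for nm,roi,z in (('cover',(150,160,230,235),.014),('mould',(300,160,405,230),.055)):
    m=mask(c,*blue,roi); u=pix(m); p=onz(c,u,z); print(nm,len(u),rect(p), 'depth z',np.percentile(depth(c,u)[:,2],[5,50,95]))
    m=mask(c,*org,roi); u=pix(m); print(' orange',len(u),u.mean(0) if len(u) else '',depth(c,u).mean(0) if len(u) else '',onz(c,u,.075 if nm=='mould' else .014).mean(0) if len(u) else '')
m=mask(c,(0,0,100),(60,110,255),(175,178,210,215))
k=cv2.connectedComponentsWithStats(m)[2]; print(k)
d=depth(c,pix(m)); s=(d[:,2]>.035); print('handle',s.sum(),rect(d[s]),d[s].mean(0))
# depth-based cover top face
ys,xs=np.mgrid[160:235,150:230]; u=np.c_[xs.ravel(),ys.ravel()]; d=depth(c,u)
s=d[:,2]>.037; print('hi',s.sum(),rect(d[s]),d[s].mean(0))
E
```

```text
cover 1135 ((517.8308715820312, 187.40328979492188), (142.75411987304688, 75.6100082397461), 53.126155853271484) depth z [0.0098968  0.01375037 0.01787554]
 orange 38 [196.02631579 186.76315789] [0.54093562 0.17199822 0.01318352] [0.54085222 0.17188816 0.014     ]
mould 1008 ((521.1105346679688, -216.63442993164062), (76.57454681396484, 151.85826110839844), 11.919774055480957) depth z [0.01856866 0.04497608 0.05755695]
 orange 46 [352.52173913 176.34782609] [ 0.55737479 -0.20385296  0.09430191] [ 0.55976116 -0.20737404  0.075     ]
[[     0      0    512    384 196273]
 [   195    178     15     11     97]
 [   176    185     24     21    180]
 [   175    206     12      9     58]]
handle 176 ((469.010009765625, 112.23895263671875), (250.07736206054688, 18.792089462280273), 57.60261535644531) [0.51641312 0.18706288 0.05344386]
hi 225 ((468.3572692871094, 112.65315246582031), (250.07736206054688, 20.338228225708008), 57.60261535644531) [0.50231741 0.1637041  0.19994573]
```

View pics/crop1.png

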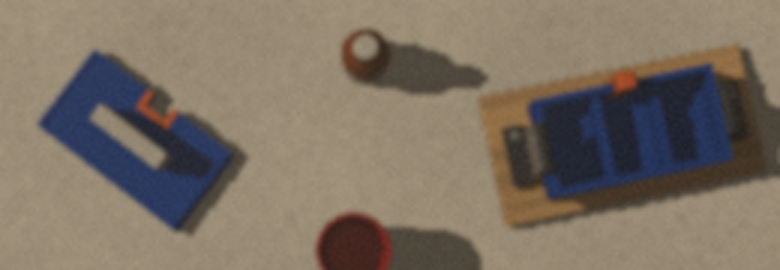

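The crop confirms it: blue cover with its orange-edged notch at top right, blue mould on wood with its key on the upper side. The poses are cover (0.518, 0.187) at yaw −37° and mould (0.521, −0.217) at about 12.5°. Sizes and orange-point offsets agree with the description. Next I move above the cover for a closer look.

Call:
carry_out(
  motion="0.016 -0.0163 0.004 0 0 -5.3 0;0.016 -0.0163 0.004 0 0 -5.3 0;0.016 -0.0163 0.004 0 0 -5.3 0;0.016 -0.0163 0.004 0 0 -5.3 0;0.016 -0.0163 0.004 0 0 -5.3 0;0.016 -0.0163 0.004 0 0 -5.3 0;0.016 -0.0163 0.004 0 0 -5.3 0;0.016 -0.0163 0.004 0 0 -5.3 0;0.016 -0.0163 0.004 0 0 -5.3 0;0.016 -0.0163 0.004 0 0 -5.3 0;0.016 -0.0163 0.004 0 0 -5.3 0;0.016 -0.0163 0.004 0 0 -5.3 0;0.016 -0.0163 0.004 0 0 -5.3 0;0.016 -0.0163 0.004 0 0 -5.3 0;0.016 -0.0163 0.004 0 0 -5.3 0;0.016 -0.0163 0.004 0 0 -5.3 0;0.016 -0.0163 0.004 0 0 -5.3 0;0.016 -0.0163 0.004 0 0 -5.3 0;0.016 -0.0163 0 0 0 -5.3 0;0 0 0 0 0 0 0",
)

```text
time_s: 1.82
ee_pos: [0.502, 0.2017, 0.238]
eef_rot: [3.141, 0.001, 1.011]
force: [-0.9, 0.1, -0.2]
grip_width: 0.0942
grip_force: 0.0
```

Run:
```python
from h import *
c=cam('wrist'); save(c,'pics/w1.png'); print(c['position'],c['attitude'])
o=ctrl.get_obs(); print(o['time_s'],o['ee_pos'],np.degrees(o['eef_rot']),o['qpos'])
```

```text
[0.54341228 0.2686192  0.45740443] [-2.72933113e-01 -2.88845732e-04 -5.59062804e-01]
1.8667 [0.50092112 0.2028779  0.23794715] [-1.79973950e+02  3.89004881e-02  5.82417922e+01] [ 3.17095016e-01  2.34208353e-01  1.43855007e+00 -8.96219289e-05
  1.46964647e+00  8.71389547e-01]
```

View pics/w1.png

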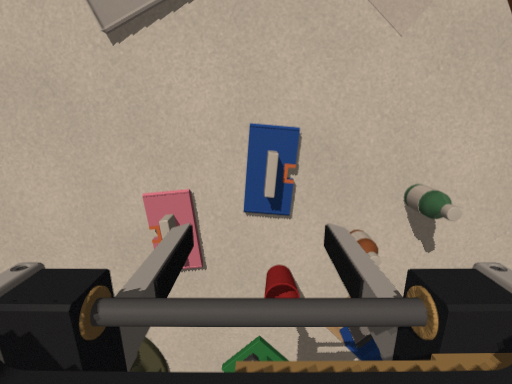

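The wrist view shows the blue cover at (272,170), handle at (271,174) and notch at (290,174) on its right. I'll measure it from here.

Run:
```python
from h import *
c=cam('wrist'); o=ctrl.get_obs(); print(o['ee_pos'],np.degrees(o['eef_rot'])[2])
def rect(p): return cv2.minAreaRect((p[:,:2]*1000).astype(np.float32))
roi=(235,115,310,225)
m=mask(c,(100,100,30),(130,255,255),roi); u=pix(m); p=onz(c,u,.011); print('cover',rect(p))
m=mask(c,(3,120,80),(18,255,255),roi); u=pix(m); print('notch',u.mean(0),onz(c,u,.014).mean(0))
m=mask(c,(0,0,110),(60,90,255),(258,142,284,205))
n,l,s,_=cv2.connectedComponentsWithStats(m); i=1+s[1:,4].argmax(); u=pix(l==i); print(s[i],np.median(depth(c,u)[:,2]))
p=onz(c,u,.047); print('handle',rect(p),p.mean(0))
```

```text
[0.50022263 0.20374294 0.2379934 ] 58.40480707909988
cover ((518.1116943359375, 189.9095458984375), (148.2662811279297, 80.07520294189453), 53.20222091674805)
notch [288.83064516 173.2016129 ] [0.54127385 0.17268613 0.014     ]
[265 151  15  47 474] 0.04760144921723841
handle ((517.9509887695312, 191.71078491210938), (71.68769836425781, 15.952194213867188), 53.08527374267578) [0.51856659 0.19244592 0.047     ]
```

Call:
carry_out(
  motion="0.006 -0.0047 0 0 0 -1.8 0;0.006 -0.0045 0 0 0 -1.8 0;0.006 -0.0045 -0.01 0 0 -1.7 0;0 0 -0.025 0 0 0 0;0 0 -0.03 0 0 0 0;0 0 -0.03 0 0 0 0;0 0 -0.03 0 0 0 0;0 0 -0.03 0 0 0 0;0 0 -0.025 0 0 0 0;0 0 -0.02 0 0 0 0;0 0 -0.01 0 0 0 0;0 0 -0.006 0 0 0 0;0 0 0 0 0 0 0;0 0 0 0 0 0 0",
  grip_force=30,
)

```text
time_s: 3.08
ee_pos: [0.5187, 0.1905, 0.0232]
eef_rot: [3.141, -0.001, 0.927]
force: [-0.1, 0.2, -0.1]
grip_width: 0.094
grip_force: 0.0
```

Call:
carry_out(
  motion="0 0 0 0 0 0 120;0 0 0 0 0 0 180;0 0 0 0 0 0 255;0 0 0 0 0 0 255;0 0 0 0 0 0 255;0 0 0 0 0 0 255;0 0 0 0 0 0 255;0 0 0 0 0 0 255;0 0 0 0 0 0 255;0 0 0 0 0 0 255",
)

```text
time_s: 3.92
ee_pos: [0.5182, 0.1904, 0.0224]
eef_rot: [-3.142, 0.0, 0.927]
force: [-0.4, 0.2, 0.4]
grip_width: 0.031
grip_force: 0.0
```

Call:
carry_out(
  motion="0 0 0 0 0 0 255;0 0 0 0 0 0 255;0 0 0 0 0 0 255;0 0 0 0 0 0 255;0 0 0 0 0 0 255;0 0 0 0 0 0 255",
)

```text
time_s: 4.42
ee_pos: [0.5182, 0.1904, 0.0224]
eef_rot: [-3.142, 0.0, 0.927]
force: [0.3, 0.0, -0.4]
grip_width: 0.0003
grip_force: 0.0
```

The fingers closed on nothing (width 0), so I look before going on.

Run:
```python
from h import *
c=cam('wrist'); t=cam('scene')
a=cv2.resize(c['pixels'][:,:,::-1],(512,384)); b=cv2.resize(t['pixels'][140:290,250:450,::-1],(512,384),interpolation=cv2.INTER_CUBIC)
cv2.imwrite('pics/miss.png',cv2.resize(np.hstack([a,b]),(800,300)))
```

```text
(no output)
```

View pics/miss.png

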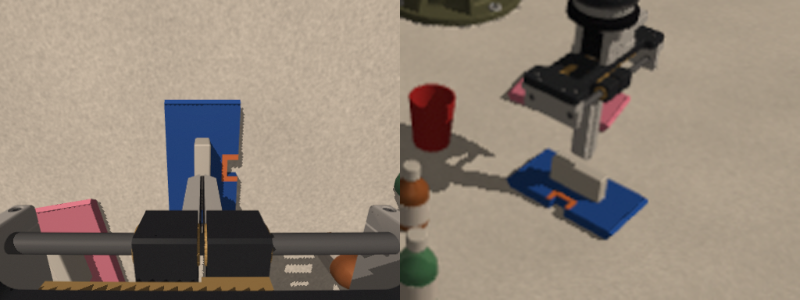

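The fingers sit short of the handle along the cover's long axis, towards the robot. I'll check whether the cover moved or the TCP reading disagrees with the cameras.

Run:
```python
from h import *
def rect(p): return cv2.minAreaRect((p[:,:2]*1000).astype(np.float32))
o=ctrl.get_obs(); print(o['ee_pos'],o['qpos'])
t=cam('scene')
for r in range(180,232,4): print(r,[(int(x),np.round(depth(t,[(x,r)])[0],3).tolist(),t['pixels'][r,x].tolist()) for x in (336,341,346)])
w=cam('wrist'); m=mask(w,(100,100,30),(130,255,255),(195,115,320,300)); u=pix(m); print('wrist cover',rect(onz(w,u,.014)))
m=mask(w,(3,120,80),(18,255,255),(270,190,312,240));print('notch w',onz(w,pix(m),.014).mean(0),pix(m).mean(0))
m=mask(t,(3,120,80),(18,255,255),(310,215,360,260));print('notch s',onz(t,pix(m),.014).mean(0),pix(m).mean(0))
c=cam('top'); m=mask(c,(5,150,100),(16,255,255),(150,160,230,235)); print('notch t',onz(c,pix(m),.014).mean(0) if m.any() else None)
print(w['position'],w['attitude'])
```

```text
[0.51821473 0.19040998 0.02244707] [2.85773955e-01 4.65311336e-01 1.65395033e+00 1.09032217e-05
 1.02234187e+00 9.29773959e-01]
180 [(336, [0.575, 0.164, 0.2], [29, 29, 28]), (341, [0.572, 0.174, 0.199], [29, 29, 29]), (346, [0.566, 0.185, 0.196], [30, 29, 29])]
184 [(336, [0.589, 0.163, 0.2], [32, 31, 30]), (341, [0.589, 0.173, 0.2], [29, 29, 28]), (346, [0.547, 0.189, 0.174], [16, 15, 14])]
188 [(336, [0.603, 0.162, 0.2], [26, 25, 26]), (341, [0.602, 0.172, 0.199], [29, 29, 29]), (346, [0.566, 0.187, 0.176], [75, 71, 67])]
192 [(336, [0.604, 0.163, 0.19], [39, 37, 35]), (341, [0.598, 0.174, 0.187], [123, 115, 105]), (346, [0.528, 0.194, 0.14], [97, 90, 83])]
196 [(336, [0.596, 0.165, 0.175], [68, 64, 59]), (341, [0.527, 0.184, 0.128], [101, 94, 87]), (346, [0.528, 0.195, 0.13], [143, 133, 122])]
200 [(336, [0.599, 0.166, 0.167], [73, 69, 63]), (341, [0.528, 0.185, 0.118], [73, 68, 62]), (346, [0.528, 0.196, 0.119], [128, 119, 109])]
204 [(336, [0.384, 0.192, 0.004], [119, 110, 97]), (341, [0.529, 0.186, 0.108], [73, 68, 63]), (346, [0.525, 0.198, 0.106], [119, 112, 101])]
208 [(336
[... 515 characters left out ...]
 [0.448, 0.215, 0.001], [172, 158, 138])]
224 [(336, [0.519, 0.183, 0.042], [91, 83, 74]), (341, [0.524, 0.194, 0.047], [161, 148, 130]), (346, [0.521, 0.206, 0.046], [165, 151, 133])]
228 [(336, [0.521, 0.184, 0.032], [80, 74, 65]), (341, [0.531, 0.194, 0.041], [80, 74, 65]), (346, [0.539, 0.204, 0.048], [133, 122, 107])]
wrist cover ((518.3828125, 190.4888153076172), (146.43673706054688, 80.1297607421875), 53.13699722290039)
notch w [0.54092661 0.17200265 0.014     ] [291.54523227 214.15158924]
notch s [0.5404652  0.17356997 0.014     ] [331.2        238.88888889]
notch t [0.53329636 0.16198597 0.014     ]
[0.56502748 0.25343918 0.24186349] [-2.72245822e-01  9.63279605e-06 -6.43386009e-01]
```

The cover has not moved: notch and plate agree in two views. The scene depth shows the fingertips at z≈0.065 while the state reports 0.022, so they closed above the 47 mm handle. The reported height reads about 43 mm low, so I'll open, go down partway and measure the tips again.

Call:
carry_out(
  motion="0 0 0 0 0 0 0;0 0 0 0 0 0 0;0 0 0 0 0 0 0;0 0 0 0 0 0 0;0 0 0 0 0 0 0;0 0 0 0 0 0 0;0 0 0 0 0 0 0;0 0 0 0 0 0 0;0 0 0 0 0 0 0;0 0 0 0 0 0 0;0 0 0 0 0 0 0;0 0 0 0 0 0 0;0 0 -0.01 0 0 0 0;0 0 -0.01 0 0 0 0;0 0 0 0 0 0 0;0 0 0 0 0 0 0",
)

```text
time_s: 6.0
ee_pos: [0.5176, 0.1902, 0.0014]
eef_rot: [-3.14, 0.002, 0.927]
force: [0.5, 0.4, 0.1]
grip_width: 0.094
grip_force: 0.0
```

Run:
```python
from h import *
o=ctrl.get_obs(); print(o['ee_pos'],o['grip_width'],o['force'])
t=cam('scene')
cv2.imwrite('pics/s2.png',cv2.resize(t['pixels'][170:270,290:400,::-1],(660,600),interpolation=cv2.INTER_NEAREST))
```

```text
[0.51759804 0.19017666 0.00135322] 0.09395513761025523 [0.49353872 0.35546282 0.10157356]
```

View pics/s2.png

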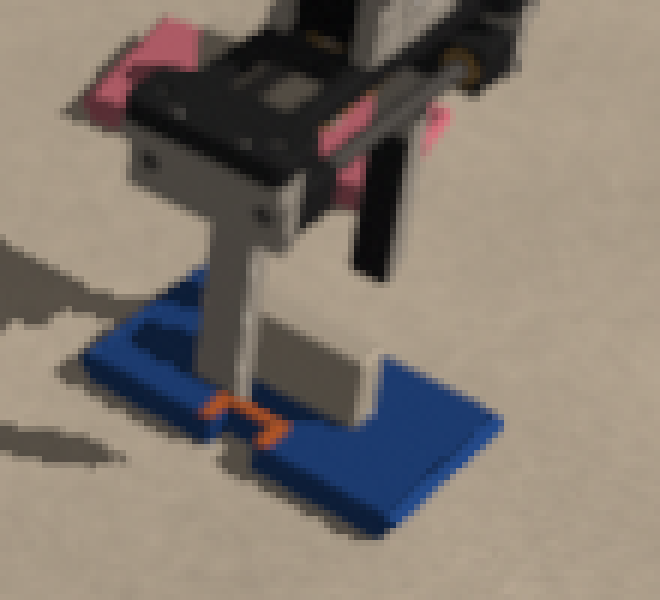

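The tips are clearly still above the plate: right finger's end at crop (235,393), left finger's at (372,280). I'll read their depth.

Run:
```python
from h import *
t=cam('scene')
for q in [(326,231),(328,231),(328,233),(330,231),(330,234),(326,225),(330,225),(350,212),(352,214),(354,213),(352,208)]: print(q,np.round(depth(t,[q])[0],3),t['pixels'][q[1],q[0]])
```

```text
(326, 231) [0.562 0.157 0.054] [73 68 63]
(328, 231) [0.566 0.161 0.058] [74 69 64]
(328, 233) [0.567 0.162 0.053] [73 69 63]
(330, 231) [0.568 0.165 0.06 ] [150 142 131]
(330, 234) [0.57  0.166 0.053] [144 133 121]
(326, 225) [0.564 0.155 0.073] [73 68 63]
(330, 225) [0.573 0.163 0.081] [107 100  92]
(350, 212) [0.48  0.217 0.051] [12 11 13]
(352, 214) [0.483 0.222 0.048] [11 11 12]
(354, 213) [0.483 0.226 0.051] [38 36 34]
(352, 208) [0.48  0.22  0.063] [13 12 13]
```

The tips are at z≈0.046 against a reported 0.001, which again gives an offset of about +45 mm, and xy is consistent. I'll go down another 24 mm (tips at about 22 mm, plate top at 14) and close.

Call:
carry_out(
  motion="0 0 -0.008 0 0 0 0;0 0 -0.008 0 0 0 0;0 0 -0.005 0 0 0 0;0 0 -0.003 0 0 0 0;0 0 0 0 0 0 0;0 0 0 0 0 0 255;0 0 0 0 0 0 255;0 0 0 0 0 0 255;0 0 0 0 0 0 255;0 0 0 0 0 0 255;0 0 0 0 0 0 255;0 0 0 0 0 0 255;0 0 0 0 0 0 255;0 0 0 0 0 0 255;0 0 0 0 0 0 255;0 0 0 0 0 0 255;0 0 0 0 0 0 255;0 0 0 0 0 0 255",
)

```text
time_s: 7.6
ee_pos: [0.5182, 0.1904, -0.0216]
eef_rot: [3.142, 0.0, 0.927]
force: [-0.3, -1.0, 0.3]
grip_width: 0.0156
grip_force: 30.0
```

The handle is gripped: width 15.6 mm at 30 N. Lifting clear.

Call:
carry_out(
  motion="0 0 0.01 0 0 0 255;0 0 0.025 0 0 0 255;0 0 0.035 0 0 0 255;0 0 0.035 0 0 0 255;0 0 0.03 0 0 0 255;0 0 0.02 0 0 0 255;0 0 0.005 0 0 0 255;0 0 0 0 0 0 255;0 0 0 0 0 0 255",
)

```text
time_s: 8.35
ee_pos: [0.5176, 0.1902, 0.1373]
eef_rot: [-3.141, 0.001, 0.927]
force: [1.0, -0.9, -2.3]
grip_width: 0.016
grip_force: 30.0
```

```bash
cat >> h.py <<'E'
def rect(p):
    (cx,cy),(w,h),a=cv2.minAreaRect((p[:,:2]*1000).astype(np.float32))
    if w>h: w,h,a=h,w,a-90
    return np.round([cx,cy,w,h,a],1)   # a = angle of short side
blue=((100,90,25),(130,255,255)); org=((3,130,80),(18,255,255))
E
python3 - <<'E'
from h import *
o=ctrl.get_obs(); print(o['ee_pos'],np.degrees(o['eef_rot'])[2],o['grip_width'],o['force'])
w=cam('wrist'); m=mask(w,*blue,(150,60,340,330)); u=pix(m); d=depth(w,u); print(len(u),np.percentile(d[:,2],[5,25,50,75,95]))
z=np.median(d[:,2]); print('cover in hand',rect(onz(w,u,z)))
m=mask(w,*org,(240,60,340,330)); print('notch',onz(w,pix(m),z).mean(0) if m.any() else 0)
c=cam('top')
u=pix(mask(c,*blue,(300,160,405,230))); d=depth(c,u); s=(d[:,2]>.05)&(d[:,2]<.062); print('top rim',s.sum(),rect(onz(c,u[s],.055)))
m=mask(c,(8,70,90),(22,255,255),(295,155,410,235)); u=pix(m); d=depth(c,u); s=(d[:,2]>.005)&(d[:,2]<.025); print('plank',s.sum(),rect(onz(c,u[s],.015)))
u=pix(mask(c,*org,(340,165,365,185))); d=depth(c,u); print('key top',onz(c,u,.075).mean(0),np.median(d,0))
t=cam('scene')
u=pix(mask(t,*blue,(120,190,215,245))); d=depth(t,u); s=(d[:,2]>.05)&(d[:,2]<.06); print('scene rim',s.sum(),rect(onz(t,u[s],.055)),)
u=pix(mask(t,*org,(155,205,185,240))); d=depth(t,u); print('key',len(u),u.min(0),u.max(0),np.percentile(d,[5,50,95],axis=0))
save(w,'pics/w3.png')
E
```

```text
[0.5176367  0.19020392 0.1372882 ] 53.09850909566443 0.015974408578920178 [ 0.99214684 -0.91345534 -2.30017512]
11075 [0.17205412 0.17332238 0.17381343 0.17426938 0.17495294]
cover in hand [523.4 198.4  79.7 127.8 -36.8]
notch [0.52949275 0.15905327 0.17381343]
top rim 352 [ 522.4 -218.6   75.8  149.    11.4]
plank 614 [ 522.  -217.9  111.8  226.2   11.3]
key top [ 0.56017365 -0.20751129  0.075     ] [ 0.56096577 -0.20857493  0.07274626]
scene rim 436 [ 526.4 -215.5   84.4  150.2   11.2]
key 157 [165. 212.] [173. 235.] [[ 0.55820815 -0.21289337  0.01637179]
 [ 0.56522908 -0.20609444  0.04852615]
 [ 0.56834413 -0.19978466  0.07515758]]
```

View pics/w3.png

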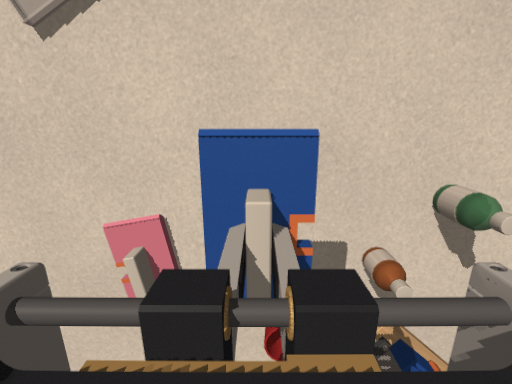

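In the wrist view the cover hangs level, far edge at row 131, centred on the hand within about 1 mm. Plank and rim give the mould at (0.523, −0.217), yaw 11.3°. Next I carry the cover over it, turning +48.2°.

Call:
carry_out(
  motion="0 -0.015 0 0 0 2 255;0 -0.028 0 0 0 3.3 255;0 -0.028 0 0 0 3.3 255;0 -0.028 0 0 0 3.3 255;0 -0.028 0 0 0 3.3 255;0 -0.028 0 0 0 3.3 255;0 -0.028 0 0 0 3.3 255;0 -0.028 0 0 0 3.3 255;0 -0.028 0 0 0 3.3 255;0.001 -0.028 0 0 0 3.3 255;0.001 -0.028 0 0 0 3.3 255;0.001 -0.028 0 0 0 3.3 255;0.001 -0.028 0 0 0 3.3 255;0.001 -0.028 0 0 0 3.3 255;0.001 -0.028 0 0 0 3.3 255;0 -0.018 -0.01 0 0 2 255;0 -0.01 -0.02 0 0 1.3 255;0 0 -0.015 0 0 0 255;0 0 -0.005 0 0 0 255;0 0 0 0 0 0 255",
)

```text
time_s: 10.17
ee_pos: [0.5233, -0.2441, 0.0864]
eef_rot: [-3.139, -0.003, 1.825]
force: [1.1, 0.2, -1.7]
grip_width: 0.0161
grip_force: 30.0
```

Run:
```python
from h import *
o=ctrl.get_obs(); print(o['ee_pos'],np.degrees(o['eef_rot'])[2],o['grip_width'],o['force'])
t=cam('scene'); cv2.imwrite('pics/s4.png',cv2.resize(t['pixels'][150:250,110:230,::-1],(720,600),interpolation=cv2.INTER_NEAREST))
```

```text
[ 0.52327739 -0.24405793  0.08643801] 104.57896353950903 0.016122034737689077 [ 1.09016818  0.20912688 -1.70316667]
```

View pics/s4.png

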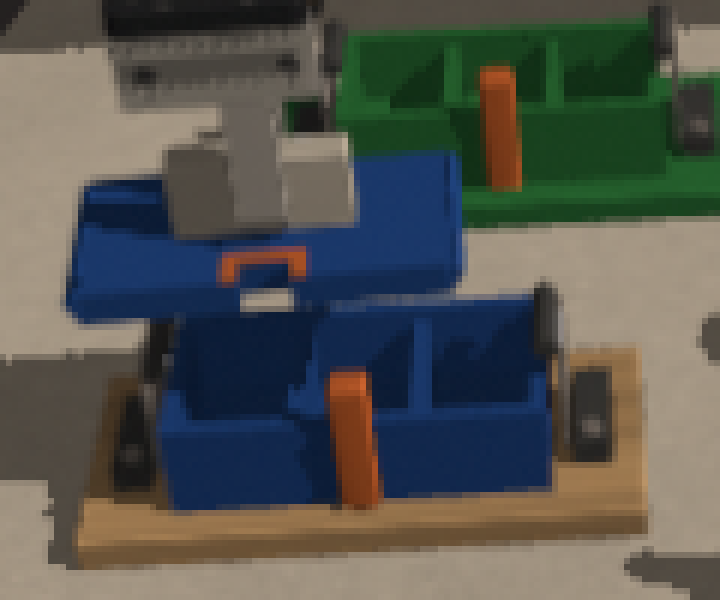

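The notch (crop 262,265) faces the key (crop 350,375), but I overshot in y by 27 mm and in yaw by 3.3°. Correcting both and lowering to just above the key.

Call:
carry_out(
  motion="0 0.007 0 0 0 -0.8 255;0 0.01 0 0 0 -1.3 255;0 0.01 -0.005 0 0 -1.2 255;0 0 -0.008 0 0 0 255;0 0 -0.005 0 0 0 255;0 0 0 0 0 0 255;0 0 0 0 0 0 255",
)

```text
time_s: 10.8
ee_pos: [0.5242, -0.2179, 0.0704]
eef_rot: [-3.141, -0.0, 1.768]
force: [0.7, -0.5, -1.4]
grip_width: 0.0159
grip_force: 30.0
```

Run:
```python
from h import *
o=ctrl.get_obs(); print(o['ee_pos'],np.degrees(o['eef_rot'])[2],o['grip_width'],o['force'])
t=cam('scene'); 
u=pix(mask(t,*org,(140,170,200,245))); d=depth(t,u)
k=d[:,2]<.08; 
# key: top front edge by depth
print('key px',u[k].min(0),u[k].max(0),'notch px',u[~k].min(0),u[~k].max(0))
ex=lambda uu,r:(uu[uu[:,1]==r][:,0].min(),uu[uu[:,1]==r][:,0].max())
for r in range(int(u[:,1].min()),int(u[:,1].max())+1): 
    s=u[:,1]==r
    if s.any(): print(r,ex(u,r),np.round(np.median(d[s],0),3))
b=pix(mask(t,*blue,(100,160,215,225))); db=depth(t,b); s=db[:,2]>.085; print('cover sc',s.sum(),np.median(db[s][:,2]),rect(db[s]))
c=cam('top'); b=pix(mask(c,*blue,(290,140,420,240))); db=depth(c,b); s=db[:,2]>.085; z=np.median(db[s][:,2]); print('cover top',s.sum(),z,rect(onz(c,b[s],z)))
b=pix(mask(c,*org,(330,150,380,200)));print('orange top',np.round(depth(c,b)[:,2],3).tolist()[:40])
w=cam('wrist'); m=mask(w,*blue,(150,60,340,330)); u=pix(m); d=depth(w,u); z=np.median(d[:,2]); print('wrist',z,rect(onz(w,u,z)))
cv2.imwrite('pics/s5.png',cv2.resize(t['pixels'][150:250,110:230,::-1],(720,600),interpolation=cv2.INTER_NEAREST))
```

```text
[ 0.52417826 -0.21785574  0.07037667] 101.30986538347874 0.015887317681526663 [ 0.7291567  -0.52091976 -1.41165682]
key px [165. 170.] [196. 238.] notch px [158. 179.] [196. 231.]
170 (np.float64(191.0), np.float64(195.0)) [ 0.335 -0.199  0.052]
171 (np.float64(191.0), np.float64(195.0)) [ 0.336 -0.199  0.049]
172 (np.float64(191.0), np.float64(195.0)) [ 0.335 -0.199  0.046]
173 (np.float64(191.0), np.float64(196.0)) [ 0.334 -0.199  0.042]
174 (np.float64(191.0), np.float64(196.0)) [ 0.333 -0.199  0.039]
175 (np.float64(191.0), np.float64(196.0)) [ 0.335 -0.199  0.036]
176 (np.float64(191.0), np.float64(196.0)) [ 0.334 -0.199  0.033]
177 (np.float64(191.0), np.float64(196.0)) [ 0.336 -0.198  0.03 ]
178 (np.float64(192.0), np.float64(196.0)) [ 0.336 -0.198  0.027]
179 (np.float64(192.0), np.float64(196.0)) [ 0.337 -0.199  0.024]
180 (np.float64(192.0), np.float64(196.0)) [ 0.335 -0.198  0.02 ]
198 (np.float64(171.0), np.float64(171.0)) [ 0.544 -0.199  0.106]
199 (np.float64(158.0), np.float64(171.0)) [ 0.551 -0.213  0.107]
200 (np.float64(158.0), np.float64(171.0)) [ 0.555 -0.212  0.1
[... 1409 characters left out ...]
.0), np.float64(172.0)) [ 0.566 -0.206  0.028]
231 (np.float64(167.0), np.float64(172.0)) [ 0.566 -0.204  0.025]
232 (np.float64(167.0), np.float64(173.0)) [ 0.565 -0.206  0.022]
233 (np.float64(167.0), np.float64(173.0)) [ 0.565 -0.206  0.018]
234 (np.float64(167.0), np.float64(172.0)) [ 0.563 -0.209  0.014]
235 (np.float64(168.0), np.float64(172.0)) [ 0.568 -0.205  0.015]
238 (np.float64(184.0), np.float64(184.0)) [ 0.568 -0.172  0.009]
cover sc 1046 0.10487709250072508 [ 926.7 -111.7  152.4  918.9  -75.3]
cover top 560 0.10619377716138656 [ 512.3 -172.9   55.7   83.4  -82.4]
orange top [0.075, 0.22, 0.108, 0.365, 0.371, 0.374]
wrist 0.10725668718235992 [ 521.7 -206.5   79.7  130.9   11.3]
```

View pics/s5.png

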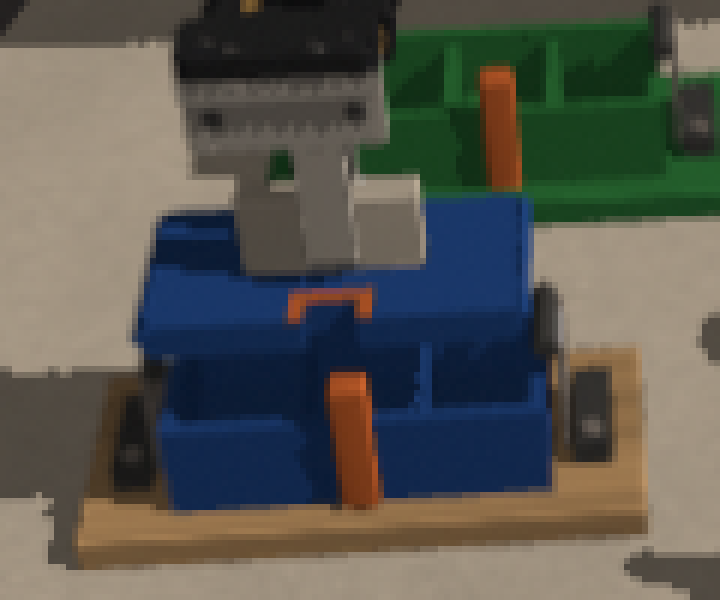

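The notch (crop 330,305) sits slightly left of the key (crop 350,380). I'll cast rays in this one view for the relative offset, so that calibration error cancels.

Run:
```python
from h import *
t=cam('scene'); a=np.radians(11.3); ex=np.array([np.cos(a),np.sin(a)]); ey=np.array([-ex[1],ex[0]])
o=np.array([.5242,-.2179])
def q(n,uv,z):
    p=onz(t,[uv],z)[0,:2]-o; print(n,np.round([p@ex*1000,p@ey*1000],1))
P=lambda x,y:(110+x/6-.5,150+y/6-.5)
g=t['pixels'].astype(int)
def prof(r,x0,x1): print(r,x0,[tuple(g[r,x]) and int(g[r,x,0]-g[r,x,2]) for x in range(x0,x1)])
prof(201,154,176); prof(203,154,176); prof(214,160,176); prof(218,160,176)
print([int(g[r,168,0]-g[r,168,2]) for r in range(205,240)])
q('key topfront L',(164.6,214.5),.075);q('key topfront R',(171.2,214.5),.075)
q('key base L',(167.3,235.5),.015);q('key base R',(173.2,235.5),.015)
q('notch mid r203',(164.6,203),.107)
q('notch L out',P(288,322),.107);q('notch R out',P(372,318),.107)
q('notch back outer',P(330,289),.107)
q('cover frontL top',P(143,318),.107);q('cover frontR top',P(528,305),.104)
q('cover frontL bot',P(140,345),.095);q('cover frontR bot',P(528,330),.093)
q('rim frontL',P(160,428),.055);q('rim frontR',P(552,405),.055)
q('plank frontL top',P(80,540),.015);q('plank frontR top',P(648,517),.015)
```

```text
201 154 [-80, -79, -79, -31, 111, 129, 25, -44, -56, -57, -57, -57, -57, -51, -44, 88, 130, 129, -76, -78, -79, -79]
203 154 [-71, -70, -71, -12, 43, 49, -30, -52, -57, -56, -58, -50, -43, -43, -42, -27, -16, -16, -59, -59, -60, -60]
214 160 [-38, -37, -37, -39, 39, 127, 128, 131, 135, 135, 156, 46, -39, -40, -40, -40]
218 160 [-37, -37, -37, -41, 10, 86, 93, 95, 97, 99, 110, 127, -18, -60, -58, -66]
[-43, -44, -44, -42, -44, -43, -10, 96, 131, 135, 121, 102, 98, 97, 97, 95, 97, 95, 95, 95, 94, 92, 91, 91, 91, 89, 88, 87, 86, 74, 72, 72, 75, 62, 50]
key topfront L [43.3 -2.5]
key topfront R [44.6 12.6]
key base L [46.6 -3. ]
key base R [47.8 11. ]
notch mid r203 [42.8  1.2]
notch L out [ 42.  -14.8]
notch R out [42.3 16.6]
notch back outer [21.8 -0.6]
cover frontL top [ 34.4 -69.9]
cover frontR top [34.9 74.8]
cover frontL bot [ 35.1 -72.8]
cover frontR bot [35.9 74. ]
rim frontL [ 35.3 -71.3]
rim frontR [34.2 80.5]
plank frontL top [  52.2 -106.6]
plank frontR top [ 57.7 115.5]
```

Run:
```python
from h import *
t=cam('scene'); a=np.radians(11.3); ex=np.array([np.cos(a),np.sin(a)]); ey=np.array([-ex[1],ex[0]])
o=np.array([.5242,-.2179]); B=t['pixels'][:,:,2].astype(int)
def edge(x,r0,r1):
    p=B[r0:r1,x].astype(float); d=np.diff(p); i=d.argmin(); 
    w=np.clip(-d[max(0,i-1):i+2],0,None); return r0+.5+(np.arange(max(0,i-1),i+2)[:len(w)]*w).sum()/w.sum()
for n,cols,r0,r1,z in (('cover',[138,144,150,175,180,185,190],196,207,.1072),('rim',[140,146,152,158,176,182,188,194],214,224,.055)):
    for x in cols:
        r=edge(x,r0,r1); p=onz(t,[(x,r)],z)[0,:2]-o; print(n,x,round(r,1),np.round([p@ex*1000,p@ey*1000],1),B[r0:r1,x].tolist())
```

```text
cover 138 204.1 [ 41.9 -58.4] [104, 104, 104, 105, 104, 104, 105, 105, 91, 76, 74]
cover 144 203.7 [ 41.6 -45.1] [104, 105, 105, 105, 105, 104, 105, 100, 86, 75, 74]
cover 150 203.5 [ 41.9 -31.6] [85, 104, 105, 104, 104, 105, 105, 97, 82, 75, 75]
cover 175 202.3 [42.3 24.5] [105, 105, 104, 105, 105, 104, 93, 79, 75, 75, 75]
cover 180 202.0 [42.4 35.7] [104, 105, 104, 105, 104, 104, 90, 75, 75, 75, 75]
cover 185 201.8 [42.5 46.9] [105, 104, 105, 104, 104, 101, 86, 75, 74, 75, 71]
cover 190 201.4 [42.1 58.2] [105, 104, 105, 104, 105, 96, 81, 75, 74, 74, 75]
rim 140 221.9 [ 40.1 -61.9] [48, 48, 47, 47, 46, 46, 82, 97, 84, 75]
rim 146 221.8 [ 41. -48.] [54, 52, 53, 51, 52, 58, 91, 95, 81, 75]
rim 152 221.2 [ 39.7 -34.2] [54, 52, 51, 53, 52, 69, 96, 89, 76, 76]
rim 158 221.5 [ 42.3 -20.2] [52, 52, 52, 51, 51, 52, 83, 85, 76, 76]
rim 176 219.8 [39.5 21.3] [52, 53, 52, 52, 87, 97, 81, 75, 75, 76]
rim 182 219.7 [40.4 35.2] [49, 49, 50, 58, 89, 93, 79, 76, 76, 75]
rim 188 219.1 [39.4 49.1] [52, 52, 52, 77, 98, 89, 75, 75, 75, 75]
rim 194 218.8 [39.7 63.1] [52, 52, 52, 86, 96, 82, 75, 75, 76, 75]
```

In this view the cover needs −2 mm in mould x and +3.4 mm in mould y, which is about (−0.0026, +0.0029) in world axes. I apply that and lower towards the clips.

Call:
carry_out(
  motion="-0.0026 0.0029 0 0 0 0.3 255;0 0 0 0 0 0 255;0 0 -0.006 0 0 0 255;0 0 -0.006 0 0 0 255;0 0 -0.005 0 0 0 255;0 0 -0.003 0 0 0 255;0 0 0 0 0 0 255;0 0 0 0 0 0 255",
)

```text
time_s: 11.72
ee_pos: [0.5216, -0.2147, 0.0502]
eef_rot: [-3.141, -0.0, 1.773]
force: [-0.0, -0.8, -2.5]
grip_width: 0.0156
grip_force: 30.0
```

Run:
```python
from h import *
o=ctrl.get_obs(); print(o['ee_pos'],np.degrees(o['eef_rot'])[2],o['force'])
t=cam('scene'); g=t['pixels'].astype(int); d=g[:,:,0]-g[:,:,2]
for r in range(203,224,2): print(r,d[r,154:178].tolist())
cv2.imwrite('pics/s6.png',cv2.resize(t['pixels'][150:250,110:230,::-1],(720,600),interpolation=cv2.INTER_NEAREST))
```

```text
[ 0.52156094 -0.21469621  0.05022101] 101.59939744074487 [-0.033671   -0.79623822 -2.48321445]
203 [-64, -64, -65, -64, -64, -66, -44, -41, -63, -65, -64, -65, -65, -65, -65, -79, -78, -80, -79, -79, -79, -78, -79, -78]
205 [-78, -79, -78, -79, -79, -79, -79, 55, 67, 66, 66, 86, 88, 87, 87, 87, 103, 103, 108, 109, 126, -79, -78, -78]
207 [-79, -79, -79, -77, -78, -79, -31, 114, 129, 48, -6, -10, -18, -37, -38, -39, -29, -49, 111, 128, 81, -78, -78, -79]
209 [-78, -79, -78, -79, -78, -76, 17, 96, 103, -7, -53, -58, -58, -58, -51, -42, -43, -43, 59, 47, 18, -68, -68, -66]
211 [-61, -57, -58, -58, -58, -58, -58, -59, -58, -67, -52, -20, -5, 8, -10, -9, -11, -43, -54, -58, -58, -57, -59, -58]
213 [-58, -59, -58, -58, -58, -57, -58, -57, -58, -64, 11, 122, 127, 130, 131, 132, 131, 15, -49, -58, -59, -55, -55, -54]
215 [-49, -49, -50, -48, -46, -46, -46, -44, -41, -44, 53, 120, 119, 119, 121, 121, 140, 68, -37, -41, -41, -40, -40, -40]
217 [-40, -40, -39, -45, -41, -41, -38, -37, -37, -39, 22, 89, 92, 96, 98, 97, 115, 127, -31, -42, -40, -40, -38, -41]
219 [-52, -58, -59, -45, -40, -40, -39, -38, -38, -40, -6, 79, 93, 95, 97, 99, 107, 128, -56, -71, -72, -76, -73, -73]
221 [-67, -67, -65, -64, -65, -56, -45, -44, -42, -43, -42, 65, 89, 94, 95, 98, 99, 127, -32, -57, -57, -59, -57, -58]
223 [-58, -58, -59, -57, -57, -58, -59, -45, -44, -42, -44, 20, 87, 93, 95, 97, 96, 121, 39, -55, -57, -58, -59, -57]
```

View pics/s6.png

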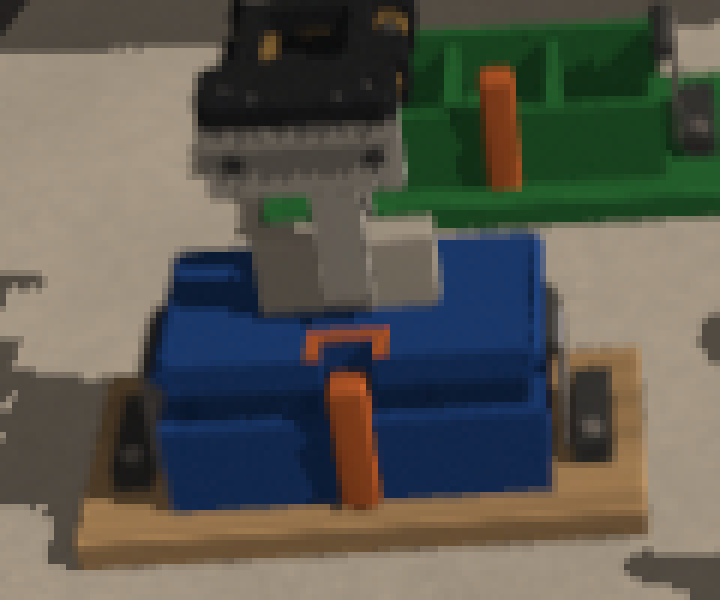

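The notch (crop 346,340) now lies straight over the key (crop 347,380), and the cover sits between the clips. I have used all 10 picture views, so from here I go by numbers.

```bash
cat >> h.py <<'E'
def rel(t,uv,z,yaw=11.3,o=(.5216,-.2147)):
    a=np.radians(yaw); p=onz(t,[uv],z)[0,:2]-np.array(o)
    return np.round([1000*(p[0]*np.cos(a)+p[1]*np.sin(a)),1000*(-p[0]*np.sin(a)+p[1]*np.cos(a))],1)
E
python3 - <<'E'
from h import *
t=cam('scene')
m=mask(t,*blue,(135,195,200,208)); d=depth(t,pix(m)); print('top z',np.median(d[:,2]))
z=.087
for uv in [(160.3,208),(174.2,207),(167.3,208),(160.3,209.5),(174.2,209.)]: print('notch',uv,rel(t,uv,z))
for uv in [(164.4,214.5),(171.2,214.5)]: print('key',rel(t,uv,.075))
B=t['pixels'][:,:,2].astype(int)
for x in (140,148,154,178,184,190,196): print(x,B[200:224,x].tolist())
E
```

```text
top z 0.08589013538883994
notch (160.3, 208) [ 35.5 -15.3]
notch (174.2, 207) [34.5 16.4]
notch (167.3, 208) [37.   0.8]
notch (160.3, 209.5) [ 41.3 -14.8]
notch (174.2, 209.0) [42.3 16.8]
key [45.2 -6.6]
key [46.6  9. ]
140 [66, 93, 105, 104, 105, 104, 105, 105, 105, 104, 102, 86, 75, 75, 75, 72, 56, 46, 46, 46, 77, 95, 84, 75]
148 [52, 62, 90, 105, 105, 104, 105, 105, 104, 105, 96, 81, 75, 75, 75, 67, 55, 52, 52, 58, 91, 93, 79, 76]
154 [64, 62, 56, 85, 104, 105, 104, 104, 104, 104, 89, 75, 76, 75, 75, 63, 51, 52, 52, 69, 95, 88, 75, 76]
178 [88, 97, 105, 104, 105, 104, 104, 104, 100, 86, 75, 75, 75, 69, 57, 52, 52, 52, 86, 96, 82, 76, 75, 76]
184 [104, 105, 104, 104, 104, 105, 105, 104, 96, 82, 76, 75, 76, 66, 54, 52, 52, 68, 94, 93, 78, 75, 75, 75]
190 [105, 104, 104, 105, 104, 104, 104, 104, 90, 76, 76, 75, 75, 63, 52, 52, 52, 77, 95, 86, 75, 76, 75, 75]
196 [104, 104, 105, 104, 105, 103, 104, 100, 87, 74, 74, 76, 70, 57, 51, 52, 54, 86, 96, 82, 75, 76, 75, 76]
```

The notch is now within 0.3 mm of the key laterally and the front edges match. I'll lower the last 5–6 mm gently until the cover rests on the clips.

Call:
carry_out(
  motion="0 0 -0.002 0 0 0 255;0 0 -0.0015 0 0 0 255;0 0 -0.001 0 0 0 255;0 0 -0.001 0 0 0 255;0 0 0 0 0 0 255;0 0 0 0 0 0 255",
)

```text
time_s: 12.32
ee_pos: [0.522, -0.215, 0.0454]
eef_rot: [3.141, 0.001, 1.773]
force: [1.1, -1.5, 5.0]
grip_width: 0.0159
grip_force: 30.0
```

The contact force rose to about 5 N, so the cover rests on the clips. Now I open the fingers.

Call:
carry_out(
  motion="0 0 0.0005 0 0 0 255;0 0 0 0 0 0 200;0 0 0 0 0 0 120;0 0 0 0 0 0 60;0 0 0 0 0 0 0;0 0 0 0 0 0 0;0 0 0 0 0 0 0;0 0 0 0 0 0 0;0 0 0 0 0 0 0;0 0 0 0 0 0 0;0 0 0 0 0 0 0;0 0 0 0 0 0 0;0 0 0 0 0 0 0;0 0 0 0 0 0 0",
)

```text
time_s: 13.48
ee_pos: [0.5216, -0.2147, 0.0455]
eef_rot: [3.142, 0.0, 1.773]
force: [-1.0, -0.3, -0.3]
grip_width: 0.0932
grip_force: 0.0
```

```bash
cat > chk.py <<'E'
from h import *
o=ctrl.get_obs(); print(o['time_s'],o['ee_pos'],np.degrees(o['eef_rot'])[2],o['force'],o['grip_width'])
t=cam('scene'); B=t['pixels'][:,:,2].astype(int); g=t['pixels'].astype(int); D=g[:,:,0]-g[:,:,2]
for x in (140,148,178,184,190,196): print(x,B[200:224,x].tolist())
for r in range(205,219,2): print(r,D[r,157:178].tolist())
w=cam('wrist'); m=mask(w,*blue,(120,60,370,260)); u=pix(m); d=depth(w,u); z=np.median(d[:,2])
s=abs(d[:,2]-z)<.006; print('wrist',z,rect(onz(w,u[s],z))); d=d[s]
A=np.c_[d[:,0]-.52,d[:,1]+.215,np.ones(len(d))]; print('plane',np.round(np.linalg.lstsq(A,d[:,2],rcond=None)[0],4))
m=mask(t,*blue,(135,195,200,216)); d=depth(t,pix(m)); print('scene top z',np.percentile(d[:,2],[10,50,90]))
E
python3 chk.py
```

```text
13.4833 [ 0.52161874 -0.21469484  0.04546271] 101.59814596161024 [-1.00651183 -0.26621378 -0.26857031] 0.09321726429608157
140 [72, 76, 92, 104, 104, 104, 104, 80, 52, 51, 52, 52, 76, 81, 75, 75, 75, 67, 52, 45, 49, 84, 84, 76]
148 [53, 52, 62, 90, 103, 104, 104, 104, 80, 52, 51, 52, 53, 54, 55, 55, 54, 53, 52, 52, 51, 53, 54, 65]
178 [88, 89, 90, 99, 104, 104, 104, 104, 104, 104, 96, 82, 75, 75, 75, 69, 57, 52, 87, 96, 82, 76, 75, 75]
184 [104, 104, 104, 105, 104, 105, 105, 104, 104, 104, 94, 78, 75, 76, 75, 64, 52, 51, 86, 92, 78, 75, 75, 75]
190 [104, 105, 104, 104, 104, 104, 104, 104, 104, 101, 86, 75, 75, 76, 72, 60, 52, 76, 94, 86, 75, 76, 75, 75]
196 [104, 104, 105, 104, 104, 105, 105, 104, 105, 97, 83, 76, 77, 76, 66, 54, 53, 85, 96, 81, 75, 75, 76, 75]
205 [-78, -80, -78, -79, -70, 9, 15, 15, 15, 15, 14, 15, 15, 18, -62, -78, -47, -48, -79, -79, -79]
207 [-78, -78, -79, -1, 82, 37, 16, 14, 16, 15, 15, 16, 15, 15, 78, 128, 129, 30, -79, -78, -78]
209 [-79, -78, -78, 66, 125, 81, 20, 16, 15, 15, 15, 16, 15, 15, 49, 129, 129, -26, -79, -79, -79]
211 [-40, -42, -42, 47, 81, 54, 15, 15, 13, 13, 13, 14, 14, 12, 18, 38, 19, -36, -63, -63, -62]
213 [-42, -43, -43, -44, -44, -44, -44, 21, 64, 104, 108, 119, 121, 123, 18, -56, -58, -57, -57, -58, -57]
215 [-43, -44, -42, -43, -45, -43, -41, 51, 70, 69, 94, 121, 121, 140, 45, -52, -53, -52, -52, -53, -53]
217 [-41, -42, -65, -44, -38, -37, -40, 22, 88, 93, 96, 98, 98, 115, 127, -31, -40, -40, -40, -40, -41]
wrist 0.0820109473398539 [ 516.1 -188.8   79.6   94.    11.6]
plane [ 0.0022 -0.005   0.0821]
scene top z [0.07181318 0.0804564  0.08242799]
```

The cover lies level and loose, plate top at 82 mm as expected, with the key in the notch. Raising clear of the handle and closing the fingers to press.

Call:
carry_out(
  motion="0 0 0.01 0 0 0 0;0 0 0.02 0 0 0 0;0 0 0.02 0 0 0 0;0 0 0 0 0 0 120;0 0 0 0 0 0 255;0 0 0 0 0 0 255;0 0 0 0 0 0 255;0 0 0 0 0 0 255;0 0 0 0 0 0 255;0 0 0 0 0 0 255;0 0 0 0 0 0 255;0 0 0 0 0 0 255;0 0 0 0 0 0 255;0 0 0 0 0 0 255;0 0 0 0 0 0 255;0 0 0 0 0 0 255;0 0 0 0 0 0 255;0 0 0 0 0 0 255",
)

```text
time_s: 15.08
ee_pos: [0.5216, -0.2147, 0.0954]
eef_rot: [-3.142, 0.0, 1.773]
force: [-0.5, 0.1, 0.1]
grip_width: 0.0006
grip_force: 0.0
```

```bash
python3 chk.py | sed -n '1p;2,7p;15,20p'
```

```text
15.0833 [ 0.52160172 -0.21471779  0.09543646] 101.5964075917675 [-0.46915922  0.09778823  0.08840075] 0.0006283230773996869
140 [64, 75, 92, 104, 103, 104, 103, 103, 103, 103, 103, 103, 95, 81, 75, 74, 74, 66, 53, 45, 77, 94, 83, 74]
148 [51, 51, 61, 89, 103, 103, 104, 103, 103, 103, 103, 103, 91, 78, 75, 75, 74, 62, 51, 50, 88, 91, 78, 74]
178 [87, 87, 88, 97, 103, 103, 103, 103, 103, 104, 95, 81, 75, 74, 74, 68, 57, 52, 86, 95, 81, 74, 74, 74]
184 [103, 103, 103, 104, 103, 104, 103, 104, 104, 104, 92, 78, 74, 74, 75, 63, 52, 51, 85, 91, 77, 74, 75, 74]
190 [104, 104, 104, 103, 103, 104, 103, 103, 103, 100, 86, 74, 75, 74, 71, 60, 50, 77, 93, 84, 75, 75, 74, 74]
196 [103, 103, 103, 103, 104, 103, 103, 104, 103, 96, 82, 76, 75, 76, 65, 53, 52, 85, 96, 81, 74, 74, 74, 74]
wrist 0.08198817310828493 [ 518.9 -202.1   79.5  121.3   11.6]
plane [ 0.002  -0.0023  0.082 ]
scene top z [0.07167593 0.08045405 0.08229365]
```

Call:
carry_out(
  motion="0 0 -0.01 0 0 0 255;0 0 -0.008 0 0 0 255;0 0 -0.004 0 0 0 255;0 0 -0.002 0 0 0 255;0 0 -0.001 0 0 0 255;0 0 -0.001 0 0 0 255;0 0 0 0 0 0 255",
)

```text
time_s: 15.77
ee_pos: [0.5214, -0.2146, 0.0689]
eef_rot: [-3.141, -0.001, 1.773]
force: [1.1, -0.5, 0.3]
grip_width: 0.0004
grip_force: 0.0
```

Call:
carry_out(
  motion="0 0 -0.001 0 0 0 255;0 0 -0.001 0 0 0 255;0 0 -0.001 0 0 0 255;0 0 0 0 0 0 255",
)

```text
time_s: 16.1
ee_pos: [0.522, -0.2152, 0.0675]
eef_rot: [3.14, 0.001, 1.773]
force: [-2.9, -0.3, 8.9]
grip_width: 0.0005
grip_force: 4.4
```

Contact at 8.9 N. Pressing on in small steps.

Call:
carry_out(
  motion="0 0 -0.001 0 0 0 255;0 0 -0.001 0 0 0 255;0 0 -0.001 0 0 0 255;0 0 0 0 0 0 255",
)

```text
time_s: 16.43
ee_pos: [0.5217, -0.2149, 0.0636]
eef_rot: [3.141, 0.0, 1.773]
force: [-0.4, 0.4, -0.9]
grip_width: 0.0006
grip_force: 0.0
```

Call:
carry_out(
  motion="0 0 -0.001 0 0 0 255;0 0 -0.001 0 0 0 255;0 0 0 0 0 0 255",
)

```text
time_s: 16.68
ee_pos: [0.5218, -0.2148, 0.0632]
eef_rot: [3.141, 0.001, 1.773]
force: [-8.8, 1.5, 20.3]
grip_width: 0.0003
grip_force: 9.9
```

Something gave way, and now there is 20 N at 63 mm. I'll check how level the cover is before pressing further.

```bash
python3 chk.py
```

```text
16.6833 [ 0.52176864 -0.21484181  0.06315028] 101.60668579652554 [-8.8339648   1.4965299  20.28348312] 0.0003158696912099411
140 [51, 51, 51, 51, 67, 90, 101, 103, 104, 104, 104, 103, 103, 103, 104, 103, 104, 87, 75, 75, 74, 74, 75, 75]
148 [51, 51, 52, 51, 52, 52, 51, 85, 103, 104, 104, 104, 104, 104, 104, 103, 95, 80, 75, 75, 75, 74, 75, 75]
178 [89, 88, 88, 87, 87, 87, 88, 97, 104, 103, 104, 103, 103, 104, 99, 85, 75, 74, 75, 75, 75, 75, 75, 74]
184 [103, 104, 103, 103, 103, 104, 104, 104, 103, 104, 104, 103, 103, 103, 93, 78, 75, 75, 75, 74, 75, 74, 75, 75]
190 [104, 103, 104, 104, 104, 104, 103, 104, 103, 104, 104, 104, 103, 104, 89, 75, 75, 75, 74, 74, 75, 75, 74, 75]
196 [103, 103, 103, 103, 103, 102, 104, 102, 102, 103, 103, 103, 104, 96, 82, 75, 76, 76, 75, 75, 75, 75, 74, 75]
205 [20, 20, 20, 19, 20, 21, 20, 21, 20, 20, 20, 20, 21, 20, 21, 21, 20, 20, 21, 21, 20]
207 [7, -3, -3, -3, -3, -3, -11, -11, -11, -11, -16, -16, -18, -19, -34, -35, -36, -37, -51, -52, -53]
209 [-78, -78, -78, -77, -79, -78, -77, -77, -79, -77, -78, -77, -78, -78, -78, -79, -78, -78, -78, -78, -77]
211 [-78, -78, -78, -78, 57, 70, 70, 87, 69, 77, 79, 83, 109, 109, 103, 109, 129, 126, -78, -78, -78]
213 [-78, -78, -78, -48, 111, 128, 63, 50, 122, 126, 129, 131, 131, 152, 41, 88, 129, 103, -78, -77, -78]
215 [-77, -78, -78, -32, 90, 102, 26, 56, 120, 118, 119, 120, 121, 138, 71, 56, 44, 17, -68, -66, -64]
217 [-57, -57, -57, -58, -45, -42, -40, 22, 87, 93, 95, 97, 96, 114, 125, -41, -58, -58, -58, -58, -58]
wrist 0.06999976278742476 [ 518.  -197.1   79.5  110.1   11.9]
plane [0.0005 0.0001 0.07  ]
scene top z [0.06720848 0.06892299 0.07056834]
```

The cover is level with its top at 70 mm (69 nominal; the loose reading also ran 1 mm high), and no dark gap shows to the rim. I'll lift off and verify from several cameras that it is home and the clips have closed.

Call:
carry_out(
  motion="0 0 0.003 0 0 0 255;0 0 0.01 0 0 0 255;0 0 0.02 0 0 0 255;0 0 0.03 0 0 0 255;0 0 0.03 0 0 0 255;0 0 0.03 0 0 0 255;0 0 0 0 0 0 255",
)

```text
time_s: 17.37
ee_pos: [0.5234, -0.2155, 0.1909]
eef_rot: [3.135, 0.005, 1.773]
force: [0.4, -0.6, 1.3]
grip_width: 0.0005
grip_force: 0.0
```

```bash
python3 chk.py | sed -n '1,7p;15,20p'
python3 - <<'E'
from h import *
t=cam('scene'); w=cam('wrist'); c=cam('top')
for n,k in (('scene',t),('wrist',w),('top',c)):
    ys,xs=np.mgrid[0:384,0:512]; u=np.c_[xs.ravel(),ys.ravel()]
    p=depth(k,u); a=np.radians(11.4); q=p[:,:2]-[.5216,-.2147]; X=1000*(q@[np.cos(a),np.sin(a)]); Y=1000*(q@[-np.sin(a),np.cos(a)]); Z=p[:,2]*1000
    def s(l,x0,x1,y0,y1,z0,z1):
        i=(X>x0)&(X<x1)&(Y>y0)&(Y<y1)&(Z>z0)&(Z<z1)
        if i.sum()>3: print(n,l,i.sum(),'X',np.percentile(X[i],[5,95]).round(1),'Y',np.percentile(Y[i],[2,50,98]).round(1),'Z',np.percentile(Z[i],[5,50,95]).round(1))
    s('handle top',-12,12,-30,30,92,125)
    s('plate +y',-35,35,40,62,55,90); s('plate -y',-35,35,-62,-40,55,90); s('plate +x',15,27,-60,60,55,90); s('plate -x',-35,-15,-60,60,55,90)
    s('clip +y',-25,25,72,100,66,90); s('clip -y',-25,25,-100,-72,66,90)
E
```

```text
17.3667 [ 0.52343115 -0.2154508   0.19088761] 101.60362419740692 [ 0.37604046 -0.58090498  1.34512222] 0.0005136117663605726
140 [95, 95, 84, 91, 90, 88, 99, 100, 101, 101, 101, 101, 101, 100, 101, 100, 100, 85, 73, 72, 73, 73, 72, 73]
148 [101, 85, 59, 50, 49, 50, 50, 83, 101, 100, 101, 101, 101, 101, 101, 101, 93, 79, 73, 73, 72, 72, 72, 73]
178 [86, 86, 86, 85, 85, 85, 85, 94, 101, 100, 101, 101, 101, 101, 96, 82, 73, 73, 73, 73, 73, 73, 72, 73]
184 [101, 101, 101, 101, 101, 101, 100, 100, 101, 100, 101, 101, 100, 100, 90, 75, 73, 72, 73, 73, 72, 72, 72, 73]
190 [101, 101, 101, 101, 101, 101, 101, 101, 100, 101, 101, 101, 101, 101, 87, 72, 72, 72, 73, 72, 72, 72, 73, 73]
196 [101, 101, 101, 101, 100, 100, 101, 100, 100, 101, 101, 101, 101, 94, 80, 73, 73, 75, 75, 73, 73, 72, 73, 72]
wrist 0.0700020151089025 [ 521.8 -215.8   78.9  145.3   12. ]
plane [0.0009 0.0032 0.07  ]
scene top z [0.06710642 0.06892218 0.07053085]
scene handle top 175 X [-5.3  9.2] Y [-28.1   1.5  29.5] Z [ 93.  100.9 103.3]
scene plate +y 160 X [-31.5  32.5] Y [40.5 50.5 61.7] Z [67.  69.  70.8]
scene plate -
[... 461 characters left out ...]
1.3  31.7] Y [40.5 51.3 61. ] Z [69.  70.2 71.4]
wrist plate -y 480 X [-33.3  32.6] Y [-60.9 -48.3 -40.2] Z [68.6 69.8 70.9]
wrist plate +x 854 X [15.6 26.5] Y [-52.5   7.1  58.7] Z [68.8 70.1 71.3]
wrist plate -x 1427 X [-34.  -16.1] Y [-55.5   5.6  58.5] Z [68.7 70.  71.2]
wrist clip +y 263 X [-17.5  16.7] Y [72.7 76.2 80.7] Z [70.8 75.1 77.1]
top handle top 48 X [-7.7  6.6] Y [10.1 21.5 29.4] Z [ 98.6 101.6 104.6]
top plate +y 273 X [-31.3  31.2] Y [40.3 50.9 61.6] Z [65.2 68.8 72.8]
top plate +x 140 X [15.8 26.4] Y [-6.7 25.5 58.4] Z [65.8 69.3 72.5]
top plate -x 115 X [-33.3 -16.1] Y [23.7 43.7 59.6] Z [65.2 69.  73.3]
top clip +y 54 X [-19.4  15.2] Y [72.3 75.7 79.1] Z [68.  73.1 77.4]
```

The plate reads 69 mm flat on all sides in all three cameras and the handle top 102 mm. The clip beads are at ±77 mm, over both ends, so it is fully home. I'll take the hand further away and hand in.

Call:
carry_out(
  motion="-0.01 0 0.01 0 0 0 255;-0.02 0 0.02 0 0 0 255;-0.02 0 0.02 0 0 0 255;-0.02 0 0 0 0 0 255;-0.01 0 0 0 0 0 255;0 0 0 0 0 0 255;0 0 0 0 0 0 255;0 0 0 0 0 0 255;0 0 0 0 0 0 255;0 0 0 0 0 0 255;0 0 0 0 0 0 255",
)

```text
time_s: 18.53
ee_pos: [0.4419, -0.2146, 0.234]
eef_rot: [-3.141, -0.001, 1.774]
force: [-0.4, 0.6, 0.4]
grip_width: 0.0007
grip_force: 0.0
```

Run:
```python
from h import *
o=ctrl.get_obs(); print(o['time_s'],o['ee_pos'],o['force'],abs(o['joint_vel']).max())
print(ctrl.hand_in())
```

```text
18.5333 [ 0.44188954 -0.21460465  0.23401212] [-0.36990519  0.57699912  0.43193898] 0.007306615235964389
the job is handed in; nothing more can be done
None
```

The soap mould is closed: the cover is fully home with its notch over the orange key, both clips sit over its ends, the bottles and beaker were left alone, the hand is clear, and the job was handed in at 18.5 s.

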